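Seat a filter cell on the open bayonet port and hold it home

ROBOT

A 6-joint arm with a two-finger parallel gripper is mounted at the origin on a cart in front of the work surface, level with it; the furniture and walls round the work are solid. World frame = base frame: x ahead of the robot, y to its left, z up, the work surface at z = 0. Lengths are in m, angles in rad, forces in N, time in s.
With the tool pointing down it reaches from about 0.275 to 0.875 m from the base axis. Payload 12.5 kg.
Tool frame: the origin (TCP) lies at the very end of the fingers, on their centre line; the grasp point (between the pads) lies 19 mm behind it; z points along the fingers, y is the direction in which the jaws open and shut (so a half turn about z gives the same grasp; the last joint's range is limited). The gripper opens to 85 mm and grips with 20 to 120 N. Pads are 22 mm wide; open, the fingers measure 114 mm over their backs; the gripper's body (76 mm by 85 mm) begins 54 mm behind the grasp point. The pads swing forward as they close: fully open they stand 13 mm farther back than shut.
Start: joints at [1.184, 0.351, 1.652, -0, 1.139, -0.085], TCP at [0.163, 0.525, 0.231] pointing down, gripper open.
Joint ranges: [-2.75, 2.75], [-0.79, 2.1], [0.01, 2.65], [-1.57, 4.71], [0.07, 3.14], [-2.87, 2.87]. Speed limits (rad/s): [2.22, 2.22, 2.79, 3.14, 3.14, 3.14].

INTERFACE

Orientations are given as a unit quaternion [x, y, z, w].
In Python, from cell import observe, capture, camera_model, job_done, recognise, trace, pinpoint gives the robot as it stands. The module is installed in compiled form; this text tells all that it offers.
- The arm moves only by the tool play_rows, never from a script. Its argument "deltas" is one flat list of numbers, 7 for each row, row after row: the closure, from 0 (fully open) to 1 (shut), then the shift along the tool's x, y, z in mm, then the turn, a rotation vector about the tool's x, y, z in degrees. A call has 1 to 5 rows; each row is the pose to reach, as a shift and turn from the pose commanded when the call began, along the tool's axes at that moment; what a row does not reach only later rows make up. A row lasts 1/8 s, in which the tool goes at most 62.5 mm and 10.7 degrees, less where a joint would pass 70% of its speed; a pose out of reach is approached as far as the arm can. A call with a gripper value outside its range is refused whole. The fingers move at their own pace and stop on an object; "force" is the grip in N (left out, the last holds). Time passes only in rows, so rows that repeat a pose let the fingers close. It gives the time, the measured TCP pose, the force and the opening at its end, in the units of the state.
- observe(): the state, without advancing time (a new reading comes with each control period).
- capture(name): name is "scene" or "top"; returns the picture (384x512x3 uint8, red, green, blue); there is no depth.
- camera_model(name): a dict with "vfov" (degrees; the focal length in pixels is half the picture's height over the tangent of half this angle, whatever the lens; pixels are square), "cx", "cy" (the principal point, pixels), "position" and "attitude" of the camera in the world. Camera axes: x right, y down, z forward; pixel columns grow to the right and rows downward; lengths in m; the calibration is good to about 2 mm. A picture is of the moment at which its call begins. camera_model takes no time and is no camera call.
- job_done(): hands the job in, once; it reports no verdict.
Trained networks look in the newest picture that a camera, given by its name, has taken for a name from the list of things; names that differ only in an ending like _2 or _b are one class to them, and where a whole thing is asked for, a point or a joint stands for the part that bears it (a point fixed in the world has none). Each returns a list of dicts, best first, with "p" (0 to 1); they miss things now and then, are a little off and sometimes report something else, mostly with a low value. They report only what shows in the picture. A call takes as long as a camera call. They do not tell look-alikes from the thing itself.
- recognise(label, camera): "uv" ([column, row] in pixels, amid what is visible of it).
- trace(label, camera): "pixels" (384x512 bool, what is visible of it) and "uv" ([column, row] in pixels, amid what is visible of it).
- pinpoint(label, camera): "uv" ([column, row] in pixels: a listed point, or the origin of a listed thing).
The state is a dict: "time": time; "qpos": joint angles; "qvel": joint speeds; "tau": joint torques, N m; "eef_pos": TCP position; "tool_rot": TCP orientation; "ft_force": force on the tool from outside, world axes, zero at the start; "moment": the same for the moment, N m; "finger_gap": finger opening in m.
Only numpy, scipy, OpenCV 4.12 (cv2) and the standard library are available. Lean on these libraries where they do the work, as an engineer would, in place of code of your own. Each camera call takes 0.05 s, during which the arm holds its last target. There are 200 camera calls.

TASK

Fit the loose knurled filter cell onto the port of the mount block that is not closed by the blanking cap: set it over the bare spigot and turn it until a keyway hidden in its bore drops over the spigot's pin. Then push it fully down against the spring and finish while still gripping it and holding it pushed home; leave the other things where they stand.

Things in the scene. Friction and masses are not known exactly. Their poses are not given: they have to be found in the camera images.
- cell: loose filter cell: plain aluminium knurled collar, 50 mm outside diameter, 42 mm high, 105 to 210 g, glass window on top, open below, standing upright on the worktop at the start. Origin: centre of its underside; z up. Bore 30 mm wide, 37 mm deep, with four equal keyways 9 mm wide and 6 mm deep along its whole depth, 90 degrees apart
- cell_window (a point): centre of the cell's top face, 42 mm above its underside. The keyways below cannot be seen from outside and their angle is not told: feel for one by turning under a light push, either way, at most a quarter turn; when one meets the pin the cell is free to go down
- mount: fixed grey mount block, 88 x 230 x 20 mm, a port at each end, 140 mm apart. Origin: centre of its underside; y runs along the block from the right port to the left port, z up. Each port has an upright steel spigot 26 mm in diameter, rising 40 mm above the block's top, its upper 7 mm tapering to 16 mm diameter
- port_left (a point): centre of the port (axis of its spigot) at the block's +y end, at the level of the block's top, 20 mm above the worktop
- port_right (a point): the same at the block's -y end. On both spigots one steel pin, 5.5 mm thick, sticks out 6.5 mm sideways; the pin's top is 24 mm above the block's top, so a cell that is not keyed stops with its underside there
- blank_cap: smooth round aluminium blanking cap, 50 mm wide at its foot, 49 mm high, fixed over one of the two ports, which one differs from start to start. Origin: centre of its underside (on the block's top)
- sleeve (a joint): how far the sprung steel sleeve round the bare spigot is pressed down, m: 0 free (its top then 14 mm above the block's top), 0.011 with the cell fully home (the cell then sits on the spigot's top, its underside 3 mm above the block's top). The spring pushes with 2 N at first and 7.5 N at home, and lifts the cell again if it is let go.
- vial: bystander: glass vial with white cap, 27 mm wide, 61 mm high; origin at the centre of its underside
- flask: bystander: conical flask, 100 mm wide, 146 mm high; origin at the centre of its underside
- bottle_white: bystander: white bottle, 60 mm wide, 108 mm high; origin at the centre of its underside
Things that resemble listed ones, but are neither listed nor needed, are in the scene too. What is shaped like the cell but purple or yellow is not meant.

How it is judged:
By the outcome, as a careful person would: the job done as asked, in the order asked, and still so for the second after the job is handed in, while the arm keeps its last pose, push and grip.
It also fails if it takes over 42 s, if anything falls off the work surface, if the arm or the gripper's body presses on something with over 40 N, if the wrist force passes 120 N, or if a joint passes its speed limit or range.

## Working session

There is one attempt and no reset: what is moved stays moved. The work goes in short steps, Python scripts to look and compute and a tool call to move; the robot and the scene stay as the last step left them, time stands still between calls to the robot, and variables do not carry over. Pictures are saved under pics/ and viewed, about 8 in all and at most 12, crops included, and the job is handed in when it is done.

Besides the shell and the picture viewer there is one more tool, called after "Emit:" in YAML: its name, and indented under it one key for each argument. play_rows: Moves the arm, as the interface text tells. Its arguments: {"type":"object","properties":{"deltas":{"type":"array"},"force":{"type":"number"}},"required":["deltas"]}

```bash
mkdir -p pics; cat > h.py <<'E'
import numpy as np, cv2
from scipy.spatial.transform import Rotation as R
from cell import *
def save(n,f,im=None):
    im=capture(n) if im is None else im
    cv2.imwrite('pics/'+f,im[:,:,::-1]); return im
def ray(n,uv):
    m=camera_model(n); f=192/np.tan(np.radians(m['vfov']/2))
    d=np.array([(uv[0]-m['cx'])/f,(uv[1]-m['cy'])/f,1.])
    a=np.array(m['attitude']); r=R.from_quat(a) if a.size==4 else R.from_matrix(a)
    return np.array(m['position']),r.apply(d)
def atz(n,uv,z):
    p,d=ray(n,uv); return p+d*(z-p[2])/d[2]
def tri(u1,u2):
    p,d=ray('scene',u1);q,e=ray('top',u2)
    s=np.linalg.lstsq(np.c_[d,-e],q-p,rcond=None)[0]
    a,b=p+d*s[0],q+e*s[1]; return (a+b)/2,np.linalg.norm(a-b)
E
python3 - <<'E'
from h import *
a=save('scene','s0.png');b=save('top','t0.png')
cv2.imwrite('pics/both.png',cv2.resize(np.hstack([a,b]),(800,300))[:,:,::-1])
for c in('scene','top'):
    print(c,camera_model(c))
    for l in('cell_window','port_left','port_right','blank_cap','mount','vial','flask','bottle_white'):
        z={'cell_window':.042,'port_left':.02,'port_right':.02,'blank_cap':.02}.get(l,0)
        print(l,[(np.round(x['uv']),round(x['p'],2),np.round(atz(c,x['uv'],z),3)) for x in pinpoint(l,c)])
print(observe())
E
```

```text
scene {'vfov': 52.98746055698024, 'cx': 254.22494928617084, 'cy': 193.15907324669547, 'position': array([ 0.14233028, -0.66253073,  0.9056873 ]), 'attitude': array([ 0.88607036, -0.2866504 ,  0.10726533, -0.34814512])}
cell_window [(array([184., 148.]), 0.66, array([0.53 , 0.306, 0.042])), (array([176., 167.]), 0.64, array([0.463, 0.237, 0.042])), (array([148., 159.]), 0.61, array([0.404, 0.324, 0.042])), (array([251., 157.]), 0.6, array([0.687, 0.131, 0.042]))]
port_left [(array([214., 187.]), 0.93, array([0.525, 0.105, 0.02 ]))]
port_right [(array([239., 211.]), 0.88, array([ 0.533, -0.025,  0.02 ]))]
blank_cap [(array([212., 192.]), 0.71, array([0.509, 0.09 , 0.02 ])), (array([215., 188.]), 0.67, array([0.524, 0.098, 0.02 ]))]
mount [(array([227., 205.]), 0.74, array([ 0.526,  0.033, -0.   ]))]
vial [(array([250., 157.]), 0.66, array([0.712, 0.17 , 0.   ]))]
flask [(array([225., 139.]), 0.62, array([0.693, 0.304, 0.   ]))]
bottle_white [(array([277., 316.]), 0.82, array([ 0.428, -0.346,  0.   ])), (array([248., 155.]), 0.59, array([0.712, 0.187, 0.   ]))]
top {'vfov': 43.356678388
[... 897 characters left out ...]
, array([ 0.541, -0.05 ,  0.   ]))]
{'time': 0.9, 'qpos': array([ 1.18438209e+00,  3.50694896e-01,  1.65180415e+00,  4.31632791e-05,
        1.13909440e+00, -8.46028811e-02]), 'qvel': array([-0.00068876,  0.00023622,  0.00115137,  0.00014206,  0.00067151,
        0.00012043]), 'tau': array([-1.55597372e-03, -5.06036174e+01, -2.91636783e+01, -1.19707165e-04,
        5.86061360e-04, -5.76393904e-05]), 'eef_pos': array([0.16344957, 0.52513733, 0.23129078]), 'tool_rot': array([ 1.50342506e-01,  9.88633972e-01,  4.18889000e-06, -1.91529026e-05]), 'ft_force': array([-0.10469649, -0.59034578, -0.3807949 ]), 'moment': array([-0.02331965, -0.00115408, -0.0256234 ]), 'finger_gap': 0.08560352121590714}
```

View pics/s0.png

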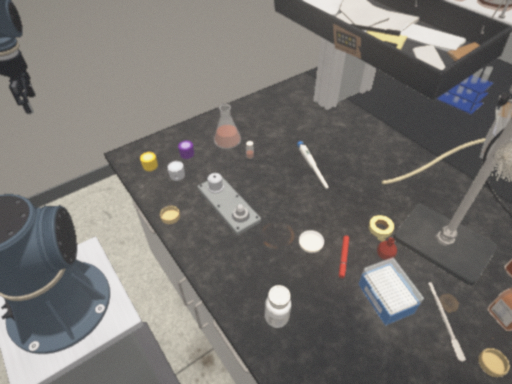

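View pics/t0.png

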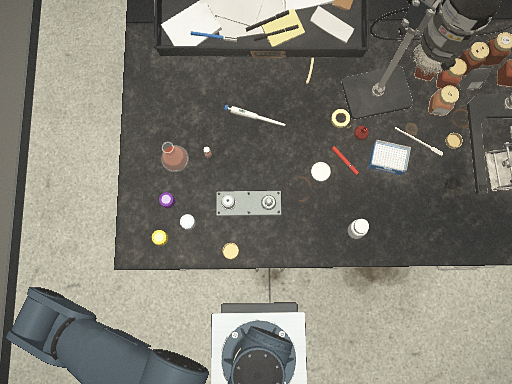

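The candidates are yellow (scene 148,160), purple (186,149) and plain aluminium (176,170; top 187,222). The aluminium one fits the description. The left port appears capped and the right one bare, so I'll check both in an enlarged crop and refine the measurements.

```bash
python3 - <<'E'
from h import *
a=capture('scene');b=capture('top')
A=cv2.resize(a[125:240,120:270],None,fx=4,fy=4,interpolation=3)
B=cv2.resize(b[180:260,140:290],None,fx=4,fy=4,interpolation=3)
save('','c1.png',cv2.resize(np.vstack([A,B]),None,fx=.769,fy=.769))
for c in('scene','top'):
    for x in trace('cell',c):
        m=x['pixels']; im=a if c=='scene' else b
        ys,xs=np.nonzero(m); print(c,'cell',round(x['p'],2),np.round(x['uv']),m.sum(),xs.min(),xs.max(),ys.min(),ys.max(),np.median(im[m],0))
    for x in trace('mount',c)[:1]:
        m=x['pixels'].astype(np.uint8); r=cv2.minAreaRect(np.argwhere(m)[:,::-1].astype(np.float32)); print(c,'mount',x['p'],r)
        bp=cv2.boxPoints(r)
        P=np.array([atz(c,p,.02) for p in bp]); print(np.round(P,4),np.round(P.mean(0),4),np.linalg.norm(P[0]-P[1]),np.linalg.norm(P[1]-P[2]))
E
```

```text
scene cell 0.78 [152. 162.] 266 141 157 153 171 [174.5 147.5  71. ]
scene cell 0.56 [187. 148.] 249 179 194 141 159 [ 97.  74. 111.]
scene cell 0.54 [176. 173.] 263 168 184 162 180 [161. 158. 158.]
scene mount 0.68 ((228.8411865234375, 204.06471252441406), (66.48918914794922, 28.960216522216797), 49.398704528808594)
[[ 0.4758  0.133   0.02  ]
 [ 0.5781  0.1652  0.02  ]
 [ 0.567  -0.0923  0.02  ]
 [ 0.4765 -0.1106  0.02  ]] [0.5244 0.0238 0.02  ] 0.1071958241653677 0.2577283190109877
top cell 0.75 [159. 240.] 212 152 167 230 245 [253. 248. 118.]
top cell 0.71 [167. 201.] 221 158 174 192 207 [156.  87. 183.]
top cell 0.52 [185. 221.] 177 180 195 215 229 [251. 252. 251.]
top mount 0.83 ((247.5, 203.0), (24.0, 65.0), 90.0)
[[ 0.571   0.1461  0.02  ]
 [ 0.5679 -0.0839  0.02  ]
 [ 0.4819 -0.0821  0.02  ]
 [ 0.4851  0.1456  0.02  ]] [0.5265 0.0314 0.02  ] 0.2300774679918962 0.08597782182623627
```

View pics/c1.png

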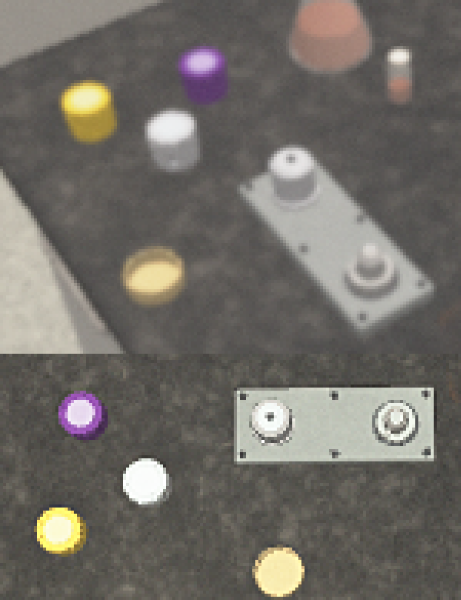

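Confirmed: the plain aluminium cell is at crop (146,482), the cap is on the left port and the bare spigot on the right port (396,418). Next I'll refine the positions to sub-pixel.

```bash
cat >> h.py <<'E'
def proj(n,P):
    m=camera_model(n); f=192/np.tan(np.radians(m['vfov']/2)); a=np.array(m['attitude'])
    c=R.from_quat(a).inv().apply(np.atleast_2d(P)-m['position'])
    return c[:,:2]/c[:,2:]*f+[m['cx'],m['cy']]
def hull(n,polys):
    "anti-aliased mask (x8) of the convex hull of points"
    h=cv2.convexHull(proj(n,polys).astype(np.float32))
    M=np.zeros((384*4,512*4),np.uint8); cv2.fillPoly(M,[np.int32(np.round((h+.5)*4-.5))],255)
    return cv2.resize(M,(512,384),interpolation=cv2.INTER_AREA)/255.
def cyl(x,y,z0,z1,r):
    t=np.linspace(0,2*np.pi,40); c=np.c_[x+r*np.cos(t),y+r*np.sin(t)]
    return np.vstack([np.c_[c,t*0+z0],np.c_[c,t*0+z1]])
def box(x,y,w):
    u=np.array([np.cos(w),np.sin(w)]);v=np.array([-u[1],u[0]])
    return np.array([[*(np.array([x,y])+s*.044*u+k*.115*v),z] for z in(0,.02) for s in(1,-1) for k in(1,-1)])
E
python3 - <<'E'
from h import *
from scipy.optimize import minimize
for c in('scene','top'):
    im=cv2.GaussianBlur(capture(c),(0,0),.5).astype(float)
    g=im.mean(2)
    def fit(gen,p0,pad):
        C=proj(c,gen(p0)); u0,v0=(C.min(0)-pad).astype(int);u1,v1=(C.max(0)+pad).astype(int)
        G=np.minimum(g[v0:v1,u0:u1],np.percentile(g[v0:v1,u0:u1],70))
        def cost(p):
            h=hull(c,gen(p))[v0:v1,u0:u1].ravel(); A=np.c_[h,1-h]
            s=np.linalg.lstsq(A,G.ravel(),rcond=None)[0]; return ((A@s-G.ravel())**2).mean()
        r=minimize(cost,p0,method='Nelder-Mead',options=dict(initial_simplex=np.array([p0]+[np.array(p0)+(.006 if i<2 else .04)*np.eye(len(p0))[i] for i in range(len(p0))])))
        return r.x,r.fun
    print(c,'cell',fit(lambda p:cyl(*p,0,.042,.025),[.459,.238],5))
    p,f=fit(lambda p:box(*p),[.526,.03,0.],5); 
    pr=p[:2]-.07*np.array([-np.sin(p[2]),np.cos(p[2])])
    print(c,'mount',p,f,'port_right',pr, 'tip px',proj(c,[[*pr,.06]]),proj(c,[[*pr,.034]]))
    print(c,'pin',[(np.round(x['uv'],1),atz(c,x['uv'],.02)) for x in pinpoint('port_right',c)],[ (np.round(x['uv'],1)) for x in recognise('sleeve',c)])
E
```

```text
scene cell (array([0.46249585, 0.24554069]), np.float64(42.60726075542072))
scene mount [ 0.52958064  0.03613516 -0.00316061] 37.546743511618075 port_right [ 0.5293594  -0.03386449] tip px [[239.19464516 204.53250283]] [[239.52983745 210.30061421]]
scene pin [(array([238. , 213.3]), array([ 0.5252988, -0.0307736,  0.02     ]))] [array([240.4, 217.1])]
top cell (array([0.462711  , 0.24209598]), np.float64(23.176861925030313))
top mount [ 0.52891095  0.02943882 -0.00570013] 466.90310688012204 port_right [ 0.52851194 -0.04056004] tip px [[268.08124585 199.95691611]] [[267.98404919 201.35763123]]
top pin [(array([266. , 203.2]), array([ 0.5246451 , -0.03368757,  0.02      ]))] [array([270.6, 204.8]), array([247.6, 203. ])]
```

Emit:
play_rows:
  deltas: [0,-45,-22,10,0,0,9,0,-90,-44,20,0,0,18,0,-135,-66,30,0,0,27,0,-180,-88,40,0,0,36,0,-225,-110,50,0,0,45]
  force: 40

```text
time: 2.12
eef_pos: [0.3467, 0.3521, 0.1812]
tool_rot: [0.519, 0.855, 0.0, 0.0]
ft_force: [-0.3, 0.6, -0.9]
finger_gap: 0.0854
```

```bash
cat >> h.py <<'E'
def rel(pos,jaw=None):
    "tool shift (mm) and turn (deg) to pos with jaw axis at world angle jaw deg"
    o=observe(); r=R.from_quat(o['tool_rot']); M=r.as_matrix()
    d=r.inv().apply(np.array(pos)-o['eef_pos'])*1000
    w=np.zeros(3)
    if jaw is not None:
        a=np.radians(jaw); y=[np.cos(a),np.sin(a),0]; T=np.c_[np.cross(y,[0,0,-1]),y,[0,0,-1]]
        w=np.degrees((r.inv()*R.from_matrix(T)).as_rotvec())
    return np.round(d,1),np.round(w,2),np.round(o['eef_pos'],4),np.round(o['ft_force'],1),round(o['time'],2)
E
python3 -c "
from h import *
print(rel([.4625,.243,.12],0))"
```

```text
(array([-150.2,   52.6,   61.2]), array([ 2.000e-02, -1.000e-02,  2.742e+01]), array([0.3467, 0.3521, 0.1812]), array([-0.3,  0.6, -0.9]), 2.12)
```

Emit:
play_rows:
  deltas: [0,-50,17,20,0,0,9,0,-100,35,40,0,0,18,0,-150.2,52.6,61,0,0,27.4,0,-150.2,52.6,85,0,0,27.4,0,-150.2,52.6,85,0,0,27.4]

```text
time: 2.75
eef_pos: [0.4613, 0.244, 0.095]
tool_rot: [0.705, 0.709, -0.001, -0.001]
ft_force: [-0.9, -0.7, 0.2]
finger_gap: 0.0853
```

```bash
python3 - <<'E'
from h import *
print(rel([.4625,.243,.006],0))
a=capture('scene');b=capture('top')
A=cv2.resize(a[90:200,120:245],None,fx=4,fy=4,interpolation=3)
B=cv2.resize(b[170:280,125:250],None,fx=4,fy=4,interpolation=3)
save('','g1.png',cv2.resize(np.hstack([A,B]),None,fx=.8,fy=.8))
E
```

```text
(array([-0.9,  1.4, 89. ]), array([-0.17,  0.07,  0.27]), array([0.4613, 0.244 , 0.095 ]), array([-0.9, -0.7,  0.2]), 2.75)
```

View pics/g1.png

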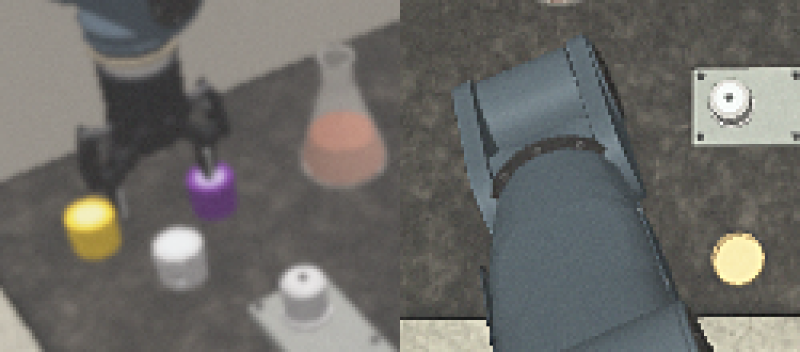

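The open fingers bracket the white cell, with tips at about scene (158,154) and (184,143). The purple and yellow look-alikes are clear of the descent path. Going down.

Emit:
play_rows:
  deltas: [0,-0.9,1.4,25,0,0,0.2,0,-0.9,1.4,50,0,0,0.2,0,-0.9,1.4,75,0,0,0.2,0,-0.9,1.4,88,0,0,0.2,0,-0.9,1.4,88,0,0,0.2]

```text
time: 3.48
eef_pos: [0.4633, 0.2442, 0.0085]
tool_rot: [0.706, 0.708, -0.0, -0.0]
ft_force: [-0.7, 1.0, -0.2]
finger_gap: 0.0854
```

```bash
python3 - <<'E'
from h import *
print(rel([.4625,.243,.006],0))
a=capture('scene')
save('','g2.png',cv2.resize(a[110:200,120:245],None,fx=5,fy=5,interpolation=3))
E
```

```text
(array([-1.2, -0.8,  2.5]), array([-0.01,  0.  ,  0.15]), array([0.4633, 0.2442, 0.0085]), array([-0.7,  1. , -0.2]), 3.48)
```

View pics/g2.png

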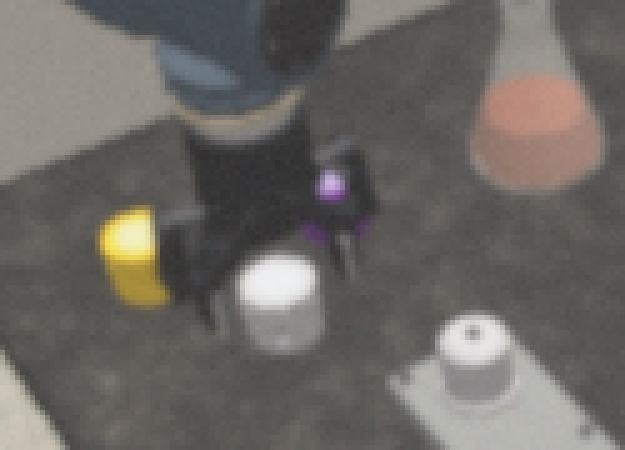

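The cell sits midway between the fingertips, at crop (218,330) and (348,275) with the cell at about (280,303). Gripping.

Emit:
play_rows:
  deltas: [1,0,0,0,0,0,0,1,0,0,0,0,0,0,1,0,0,0,0,0,0,1,0,0,0,0,0,0,1,0,0,0,0,0,0]
  force: 60

```text
time: 4.15
eef_pos: [0.4637, 0.244, 0.0093]
tool_rot: [0.706, 0.708, 0.0, 0.0]
ft_force: [-3.1, -1.0, 9.5]
finger_gap: 0.0489
```

Emit:
play_rows:
  deltas: [1,0,0,-20,0,0,0,1,0,0,-50,0,0,0,1,0,0,-80,0,0,0,1,0,0,-110,0,0,0,1,0,0,-110,0,0,0]

```text
time: 4.78
eef_pos: [0.4644, 0.2442, 0.1203]
tool_rot: [0.706, 0.708, 0.002, 0.001]
ft_force: [0.6, -0.3, -2.1]
finger_gap: 0.0488
```

```bash
python3 -c "
from h import *
print(rel([.529,-.0375,.118],0),observe()['finger_gap'])"
```

```text
(array([-281.8,   64.1,    2.1]), array([ 0.21, -0.09,  0.11]), array([0.4644, 0.2442, 0.1203]), array([ 0.6, -0.3, -2.1]), 4.78) 0.04878087013713518
```

Gripped (gap 49 mm, matching the 50 mm cell) and lifted. Moving over the right port.

Emit:
play_rows:
  deltas: [1,-50,11,0,0,0,0,1,-105,24,0,0,0,0,1,-160,36,0,0,0,0,1,-215,49,0,0,0,0,1,-260,59,0,0,0,0]

```text
time: 5.4
eef_pos: [0.5226, -0.0181, 0.1172]
tool_rot: [0.707, 0.707, -0.0, -0.0]
ft_force: [0.4, 0.3, -0.4]
finger_gap: 0.0488
```

Emit:
play_rows:
  deltas: [1,-15,4,5,0,0,0,1,-21.8,5,15,0,0,0,1,-21.8,5,30,0,0,0,1,-21.8,5,35,0,0,0,1,-21.8,5,35,0,0,0]

```text
time: 6.02
eef_pos: [0.5276, -0.0371, 0.0827]
tool_rot: [0.706, 0.708, -0.0, -0.0]
ft_force: [-0.5, 0.1, -0.9]
finger_gap: 0.0491
```

```bash
python3 - <<'E'
from h import *
print(rel([.529,-.0375,.075],0))
a=capture('scene');b=capture('top')
A=cv2.resize(a[140:240,180:305],None,fx=6,fy=6,interpolation=3)
save('','p1.png',A)
p=observe()['eef_pos']
print(proj('scene',[[p[0],p[1],p[2]-.0093+.042],[p[0],p[1],p[2]-.0093]]))
print([(x['uv'],x['p']) for x in pinpoint('cell_window','scene')])
E
```

```text
(array([-0.4,  1.4,  7.7]), array([-0.06, -0.01,  0.17]), array([ 0.5276, -0.0371,  0.0827]), array([-0.5,  0.1, -0.9]), 6.03)
[[238.75592754 192.31920672]
 [239.32523507 202.24587824]]
[([240.3, 195.1], 0.75), ([187.2, 148.1], 0.73), ([149.9, 156.7], 0.53)]
```

View pics/p1.png

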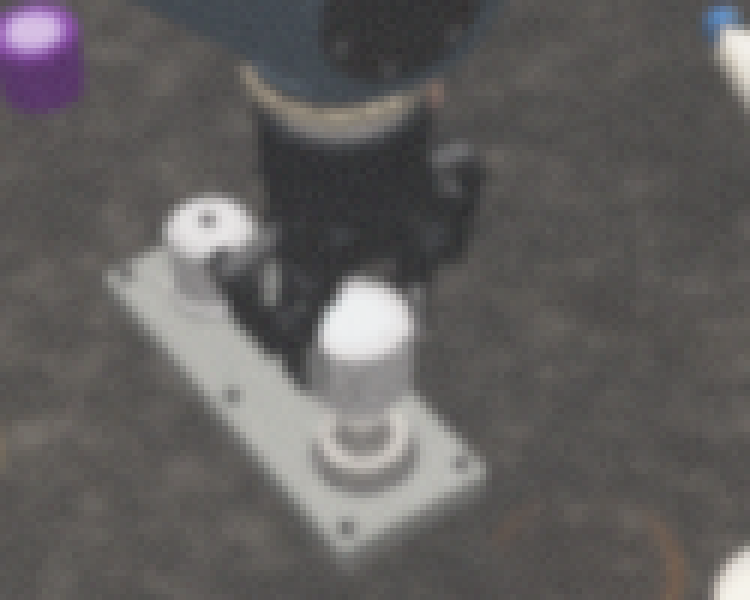

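The cell hangs right above the spigot and sleeve (cell centre at crop column 364, sleeve at 365). The two cameras differ by about 3 mm in y, so I'll lower over the taper and centre by feel.

Emit:
play_rows:
  deltas: [1,0,2,8,0,0,0,1,0,2,13,0,0,0,1,0,2,17,0,0,0,1,0,2,21,0,0,0,1,0,2,21,0,0,0]

```text
time: 6.8
eef_pos: [0.5296, -0.0378, 0.0619]
tool_rot: [0.706, 0.708, -0.0, -0.0]
ft_force: [-0.4, 0.0, -0.8]
finger_gap: 0.0491
```

Emit:
play_rows:
  deltas: [1,0,0,3,0,0,0,1,0,0,5,0,0,0,1,2,0,5,0,0,0,1,2,0,5,0,0,0]

```text
time: 7.3
eef_pos: [0.5294, -0.0364, 0.0569]
tool_rot: [0.706, 0.708, -0.001, -0.0]
ft_force: [-5.0, -6.4, -3.1]
finger_gap: 0.0488
```

Emit:
play_rows:
  deltas: [1,-2,0,0,0,0,0,1,-4,0,0,0,0,0,1,-4,0,0,0,0,0]

```text
time: 7.68
eef_pos: [0.529, -0.0393, 0.0569]
tool_rot: [0.707, 0.708, -0.0, -0.001]
ft_force: [-6.2, 2.8, -0.3]
finger_gap: 0.0488
```

Emit:
play_rows:
  deltas: [1,2,0,0,0,0,0,1,2,2,0,0,0,0,1,2,2,0,0,0,0]

```text
time: 8.05
eef_pos: [0.5296, -0.0376, 0.0567]
tool_rot: [0.706, 0.708, -0.002, -0.002]
ft_force: [-12.9, -0.2, 3.7]
finger_gap: 0.0487
```

Emit:
play_rows:
  deltas: [1,0,-2,0,0,0,0,1,0,-4,0,0,0,0,1,0,-4,0,0,0,0]

```text
time: 8.43
eef_pos: [0.5286, -0.0379, 0.0576]
tool_rot: [0.706, 0.708, 0.001, 0.001]
ft_force: [0.6, 0.1, -1.9]
finger_gap: 0.0488
```

Emit:
play_rows:
  deltas: [1,-0.3,-2,0,0,0,0,1,-0.3,-3,0,0,0,0,1,-0.3,-3,0,0,0,0]

```text
time: 8.8
eef_pos: [0.525, -0.0382, 0.0573]
tool_rot: [0.706, 0.708, 0.0, 0.0]
ft_force: [0.0, -0.7, -1.1]
finger_gap: 0.0489
```

```bash
python3 -c "
from h import *
print(rel([.527,-.0381,.0569],0))"
```

```text
(array([0.1, 2. , 0.4]), array([0.01, 0.  , 0.11]), array([ 0.525 , -0.0382,  0.0573]), array([ 0. , -0.7, -1.1]), 8.8)
```

Emit:
play_rows:
  deltas: [1,0,1.9,0,0,0,0,1,0,1.9,3,0,0,0,1,0,1.9,5,0,0,0,1,0,1.9,5,0,0,0]

```text
time: 9.3
eef_pos: [0.527, -0.0382, 0.0525]
tool_rot: [0.706, 0.708, 0.0, 0.0]
ft_force: [-1.4, -0.1, 5.7]
finger_gap: 0.0488
```

Contact at the pin (5.7 N up, underside at pin level). Turning under light push.

Emit:
play_rows:
  deltas: [1,0,0,0.5,0,0,5,1,0,0,0.5,0,0,10,1,0,0,0.5,0,0,10]

```text
time: 9.68
eef_pos: [0.5268, -0.0389, 0.0524]
tool_rot: [0.766, 0.643, -0.0, 0.0]
ft_force: [-4.5, -5.8, 10.2]
finger_gap: 0.0488
```

Emit:
play_rows:
  deltas: [1,0,0,0,0,0,5,1,0,0,0,0,0,10,1,0,0,0,0,0,10]

```text
time: 10.05
eef_pos: [0.527, -0.0389, 0.0526]
tool_rot: [0.819, 0.574, -0.0, 0.001]
ft_force: [-3.8, -4.2, 12.2]
finger_gap: 0.0488
```

Emit:
play_rows:
  deltas: [1,0,0,-0.3,0,0,5,1,0,0,-0.3,0,0,10,1,0,0,-0.3,0,0,10]

```text
time: 10.42
eef_pos: [0.5272, -0.0386, 0.0527]
tool_rot: [0.866, 0.5, 0.0, 0.0]
ft_force: [-1.8, -2.4, 7.4]
finger_gap: 0.0488
```

Emit:
play_rows:
  deltas: [1,0,0,0,0,0,5,1,0,0,0,0,0,10,1,0,0,0,0,0,10]

```text
time: 10.8
eef_pos: [0.5272, -0.0383, 0.0524]
tool_rot: [0.906, 0.424, 0.0, 0.0]
ft_force: [-0.3, -1.0, 5.1]
finger_gap: 0.0491
```

```bash
python3 -c "
from h import *
o=observe();print(o['moment'],o['ft_force'],o['eef_pos'],o['qpos'][5])"
```

```text
[-0.18789433  0.18623921  0.0085273 ] [-0.34028801 -0.97739154  5.10936884] [ 0.52716208 -0.03834408  0.05242136] 0.5352816060196431
```

Emit:
play_rows:
  deltas: [1,0,0,0.4,0,0,5,1,0,0,0.4,0,0,10,1,0,0,0.4,0,0,10]

```text
time: 11.18
eef_pos: [0.5269, -0.0378, 0.0515]
tool_rot: [0.939, 0.344, 0.0, -0.0]
ft_force: [0.9, 4.0, -0.2]
finger_gap: 0.0489
```

Emit:
play_rows:
  deltas: [1,0,0,0,0,0,5,1,0,0,0,0,0,10,1,0,0,0,0,0,10]

```text
time: 11.55
eef_pos: [0.5266, -0.0381, 0.0514]
tool_rot: [0.965, 0.261, -0.0, -0.0]
ft_force: [-0.2, -0.5, -1.2]
finger_gap: 0.0487
```

The upward force vanished between 40° and 50°, so a keyway has been met. Pushing down gently to verify.

Emit:
play_rows:
  deltas: [1,0,0,2,0,0,0,1,0,0,4,0,0,0,1,0,0,4,0,0,0]

```text
time: 11.92
eef_pos: [0.5267, -0.0381, 0.0475]
tool_rot: [0.966, 0.26, -0.0, -0.0]
ft_force: [0.1, -1.4, -1.0]
finger_gap: 0.0488
```

```bash
python3 -c "
from h import *
o=observe();print(o['moment'],o['ft_force'],o['eef_pos'],o['qpos'][5])"
```

```text
[ 0.01186505 -0.01263384  0.03032989] [ 0.12157569 -1.42012751 -1.03249031] [ 0.52668189 -0.03813489  0.04745799] 0.8839854584783855
```

Emit:
play_rows:
  deltas: [1,0,0,4,0,0,0,1,0,0,8,0,0,0,1,0,0,12,0,0,0,1,0,0,12,0,0,0]

```text
time: 12.42
eef_pos: [0.527, -0.0382, 0.0357]
tool_rot: [0.966, 0.26, 0.0, 0.0]
ft_force: [-0.7, 0.5, 2.9]
finger_gap: 0.049
```

Emit:
play_rows:
  deltas: [1,0,0,2,0,0,0,1,0,0,4,0,0,0,1,0,0,5,0,0,0,1,0,0,5,0,0,0]

```text
time: 12.92
eef_pos: [0.5271, -0.0382, 0.0322]
tool_rot: [0.966, 0.26, 0.0, 0.0]
ft_force: [-8.9, 0.2, 25.5]
finger_gap: 0.049
```

```bash
python3 -c "
from h import *
o=observe();print(o['moment'],o['ft_force'],o['eef_pos'],o['qpos'][5])"
```

```text
[ 0.12400365  1.34909795 -0.00300162] [-8.89268038  0.21400063 25.46615676] [ 0.52706794 -0.03818125  0.03220544] 0.8848636807006494
```

Emit:
play_rows:
  deltas: [1,-0.8,-0.5,0,0,0,0,1,-0.8,-0.5,0.3,0,0,0,1,-0.8,-0.5,0.3,0,0,0]
  force: 80

```text
time: 13.3
eef_pos: [0.5271, -0.0382, 0.0323]
tool_rot: [0.966, 0.26, 0.001, 0.001]
ft_force: [-4.9, 2.2, 25.7]
finger_gap: 0.0479
```

```bash
python3 - <<'E'
from h import *
o=observe();print(o['moment'],o['ft_force'],o['eef_pos'])
a=capture('scene')
save('','f1.png',cv2.resize(a[140:240,180:305],None,fx=6,fy=6,interpolation=3))
E
```

```text
[0.28067602 0.86203692 0.0316518 ] [-4.91331796  2.19205124 25.73539191] [ 0.52707977 -0.03819996  0.03229599]
```

View pics/f1.png

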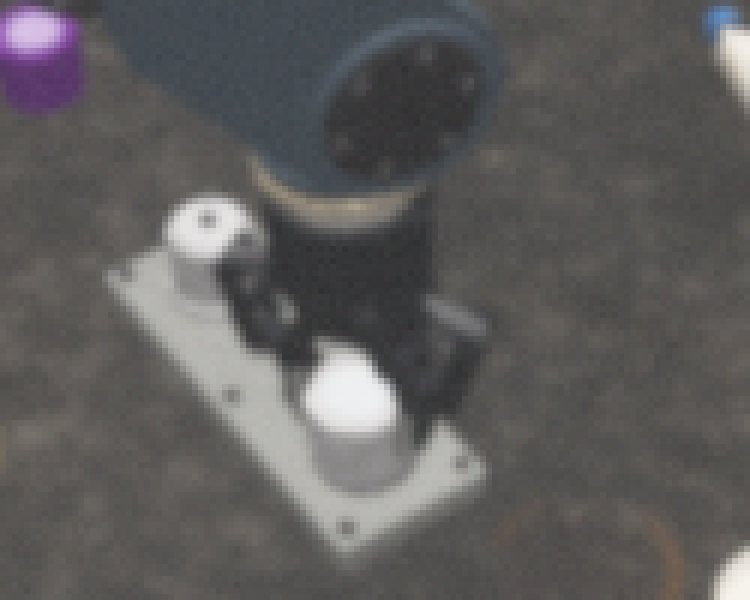

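The cell is down on the block, but it leans: top centre at crop (350,392) against base at about (363,455). It pivoted in the pads. I'll back off to the free-sleeve height, where it is still keyed, release it so it levels on the sprung sleeve, then regrip centred.

Emit:
play_rows:
  deltas: [1,0.8,0.4,-5,0,0,0,1,0.8,0.4,-10,0,0,0,1,0.8,0.4,-12.5,0,0,0,1,0.8,0.4,-12.5,0,0,0]

```text
time: 13.85
eef_pos: [0.5268, -0.0381, 0.0428]
tool_rot: [0.966, 0.26, 0.0, 0.0]
ft_force: [1.3, -1.1, 0.7]
finger_gap: 0.0488
```

Emit:
play_rows:
  deltas: [0.1,0,0,0,0,0,0,0,0,0,0,0,0,0,0,0,0,0,0,0,0,0,0,0,0,0,0,0]

```text
time: 14.35
eef_pos: [0.5267, -0.038, 0.0428]
tool_rot: [0.966, 0.26, -0.0, -0.0]
ft_force: [-0.5, -0.3, 0.5]
finger_gap: 0.0856
```

```bash
python3 - <<'E'
from h import *
o=observe();print(o['moment'],o['ft_force'],o['eef_pos'],o['finger_gap'],rel([.5269,-.0382,.042],-60))
a=capture('scene')
save('','f2.png',cv2.resize(a[140:240,180:305],None,fx=6,fy=6,interpolation=3))
E
```

```text
[-0.04040272 -0.03183075  0.01041574] [-0.51447576 -0.28055335  0.54403884] [ 0.52668465 -0.03804506  0.04280031] 0.08557051211818949 (array([0.1, 0.2, 0.8]), array([-0.01,  0.01,  0.11]), array([ 0.5267, -0.038 ,  0.0428]), array([-0.5, -0.3,  0.5]), 14.35)
```

View pics/f2.png

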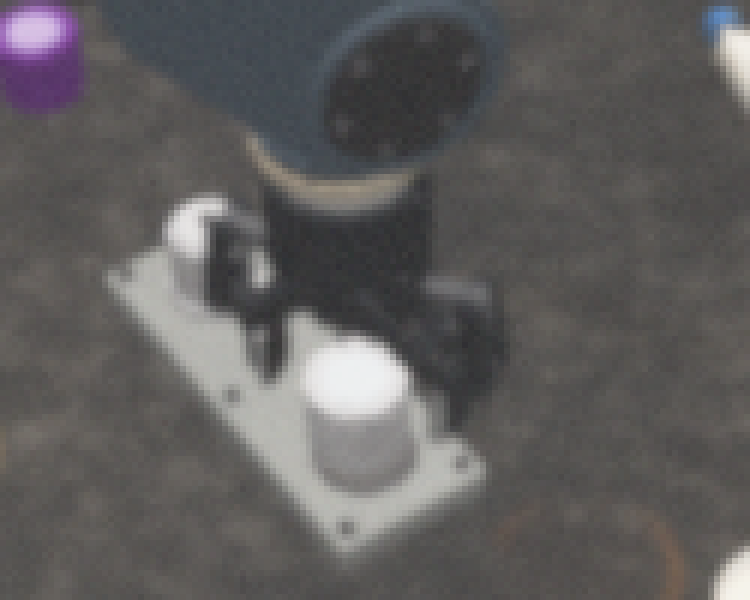

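Now the cell stands essentially upright: top ellipse spans columns 302–410, base 310–414, and natural perspective slope accounts for about 3 px of that. It lies midway between the fingertips at (270,380) and (455,430). Regripping and pushing again.

Emit:
play_rows:
  deltas: [1,0,0,1,0,0,0,1,0,0,1,0,0,0,1,0,0,1,0,0,0,1,0,0,1,0,0,0,1,0,0,1,0,0,0]
  force: 80

```text
time: 15.02
eef_pos: [0.5268, -0.0381, 0.0419]
tool_rot: [0.966, 0.26, -0.0, 0.0]
ft_force: [-1.4, -0.4, 0.6]
finger_gap: 0.0485
```

```bash
python3 -c "
from h import *
o=observe();print(o['moment'],o['ft_force'],o['eef_pos'],o['finger_gap'])"
```

```text
[-0.01547508  0.11296275 -0.00445712] [-1.38546444 -0.39179184  0.62089232] [ 0.52677641 -0.03809154  0.04191228] 0.04851265386532419
```

Emit:
play_rows:
  deltas: [1,0,0,3,0,0,0,1,0,0,6,0,0,0,1,0,0,9,0,0,0,1,0,0,9,0,0,0]

```text
time: 15.52
eef_pos: [0.5268, -0.0381, 0.0328]
tool_rot: [0.966, 0.26, 0.0, 0.0]
ft_force: [-0.8, 0.4, 5.4]
finger_gap: 0.0487
```

Emit:
play_rows:
  deltas: [1,0,0,1,0,0,0,1,0,0,2,0,0,0,1,0,0,2,0,0,0]

```text
time: 15.9
eef_pos: [0.5269, -0.0381, 0.0313]
tool_rot: [0.966, 0.26, 0.0, 0.0]
ft_force: [-3.1, 0.8, 9.4]
finger_gap: 0.0486
```

Emit:
play_rows:
  deltas: [1,0,0,1,0,0,0,1,0,0,1,0,0,0]

```text
time: 16.15
eef_pos: [0.5269, -0.0381, 0.0312]
tool_rot: [0.966, 0.26, 0.0, 0.0]
ft_force: [-7.8, 1.1, 22.9]
finger_gap: 0.0488
```

```bash
python3 - <<'E'
from h import *
o=observe();print(o['moment'],o['ft_force'],o['eef_pos'],o['finger_gap'])
a=capture('scene')
save('','f3.png',cv2.resize(a[140:240,180:305],None,fx=6,fy=6,interpolation=3))
E
```

```text
[ 0.11663494  1.33662635 -0.06739983] [-7.80404118  1.12920867 22.86486167] [ 0.52690012 -0.03810433  0.03117828] 0.04884564059337344
```

View pics/f3.png

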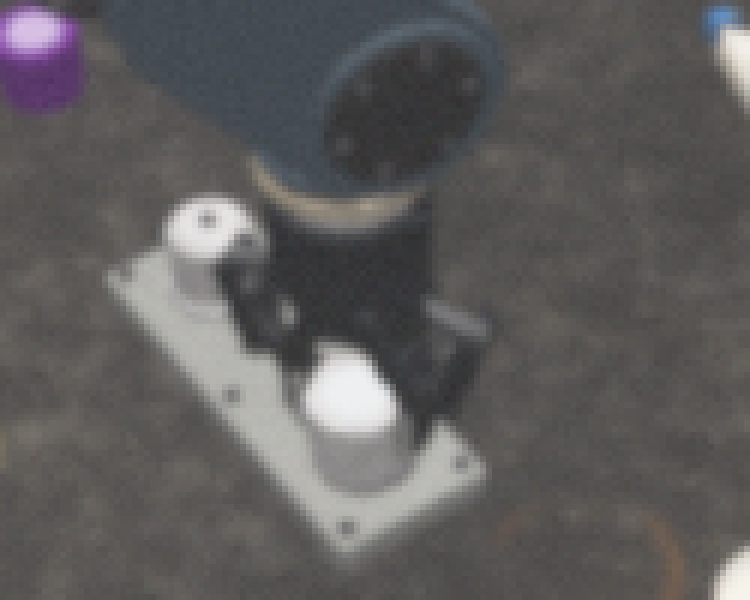

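The cell is down at the same image position as in the first push, and its left edge has the same slope as when it stood free. So the earlier "lean" was mostly a finger shadowing the right side of the window. Sleeve travel is 10.7 mm measured, with a hard stop (9 N to 23 N over the last 1 mm commanded), so the cell is home. Handing in.

```bash
python3 -c "
from h import *
b=capture('top'); o=observe();print(o['ft_force'],o['eef_pos'],o['finger_gap'],o['time'])
for l in('vial','flask','bottle_white'): print(l,[np.round(x['uv']) for x in pinpoint(l,'top')][:1])
print(job_done())"
```

```text
[-7.22982034  0.85789252 23.00684341] [ 0.52690247 -0.03808025  0.03117503] 0.04873018253766057 16.25
vial [array([208., 158.])]
flask [array([174., 160.])]
bottle_white [array([355., 231.])]
the job is handed in; nothing more can be done
None
```

I fitted the plain aluminium cell onto the bare right port and handed the job in at 16.3 s, still gripping it and holding it pushed home. No verdict is reported, so this rests on my own checks.

**How it went:** I set the cell over the spigot, centred it by feel and turned it under a light push. A keyway dropped over the pin after about 40–50°. I then let go once at the free-sleeve height, with the cell still keyed, because it looked tilted. I regripped it and pushed it down again.

**Last checks:**
- **Depth:** the cell went down 10.7 mm from the free sleeve, against 11 mm nominal, and ended on a hard stop. The 0.3 mm difference is within the measuring noise.
- **Hold:** the upward force on the tool was 23 N, and the fingers stood 49 mm apart on the 50 mm cell.
- **Bystanders:** the vial, flask and white bottle were still at their first pixel positions, within 2 px.

**Not fully in agreement:**
- The two cameras differed by 3–7 mm in y; the probing by touch settled where the spigot was.
- A sideways force of about 7 N remained while holding. I took it as the arm giving under load.
- The tilt that made me let go was probably a finger hiding part of the window, but I can't rule out a small tilt.

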